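# Weigh down two glued patches on a shelf panel

### The job

Two freshly glued patches on the plywood shelf panel have to be pressed while they dry. Stand the round pressing block centred on the round patch and the long pressing block centred on and lengthways along the long patch, cork side down as they are; then lay the batten flat across both blocks, running over the middle of each and sticking out about equally at both ends, and last stand the steel weight upright on the middle of the batten, between the blocks. Set the weight down rather than dropping it, leave the glue bottle, tape roll and clamp where they are, and let go of everything.

Things in the scene. Friction and masses are not known exactly. Their poses are not given: they have to be found in the camera images.
- round_patch: Round dark wood patch, 40 mm across, standing 2 mm proud of a fixed light plywood panel (270 x 140 x 19 mm, flat on the bench). Fixed. Origin: centre of its underside, on the panel's top face 19 mm above the bench; its top is at 21 mm. z up. The two patches lie about 125 to 155 mm apart along the panel's length; which is nearer the robot varies, and so do the panel's place and direction.
- long_patch: Oblong dark wood patch, 80 mm long (its x axis) by 30 mm wide (y), standing 2 mm proud of the same panel, roughly crosswise to the panel's length. Fixed. Origin: centre of its underside, 19 mm above the bench; its top is at 21 mm. z up.
- round_block: Loose round pressing block: wooden cylinder 56 mm across, 40 mm tall, with a thin cork sole, standing upright on the bench, about 0.07 kg. Origin: centre of its underside; z up along its axis.
- long_block: Loose long pressing block: wooden bar 110 mm long (its x axis), 44 mm wide (y), 40 mm tall (z), with a thin cork sole, on the bench, about 0.14 kg. Origin: centre of its underside.
- batten: Loose flat plank-like wooden batten, 210 mm long (its x axis), 50 mm wide (y), 20 mm thick (z), lying flat on the bench, about 0.14 kg. Origin: centre of its underside.
- weight: Loose steel weight, about 0.75 kg: upright cylinder 56 mm across and 36 mm tall, then a narrow 20 mm neck up to 42 mm, then a cylindrical grip knob 30 mm across from 42 to 72 mm, its top. Origin: centre of its underside; z up along its axis. Take it by the knob.
- glue_bottle: Yellow glue bottle, 60 mm across, 150 mm tall, standing on the bench beyond the work at the robot's left; to be left alone. Origin: centre of its underside.
- tape_roll: Cardboard-brown tape roll, 90 mm across, 25 mm high, lying flat near the robot's left; to be left alone. Origin: centre of its underside.
- clamp: Black and red bar clamp, bar 230 mm long (its x axis), jaws reaching 91 mm to its +y side, 30 mm high, lying on the bench beyond the work at the robot's right; to be left alone. Origin: on the bench under the middle of the bar.
Not all that is in view belongs to the job. What is shaped like the batten but purple is not meant.

How it is judged:
By the outcome, as a careful person would: the job done as asked, in the order asked, and still so for the second after the job is handed in, with the robot touching nothing.
It also fails if it takes over 112 s, if anything falls off the work surface, if the arm or the gripper's body presses on something with over 40 N, if the wrist force passes 120 N, or if a joint passes its speed limit or range.

### The arm

A 7-joint arm with a two-finger parallel gripper is mounted at the origin on the work surface. World frame = base frame: x ahead of the robot, y to its left, z up, the work surface at z = 0. Lengths are in m, angles in rad, forces in N, time in s.
With the tool pointing down it reaches from about 0.35 to 0.9 m from the base axis. Payload 19.9 kg.
Tool frame: the origin (TCP) lies midway between the tips of the shut fingers; the grasp point (between the pads) lies 19 mm behind it; z points along the fingers, y is the direction in which the jaws open and shut (so a half turn about z gives the same grasp; the last joint's range is limited). The gripper opens to 94 mm and grips with 3 to 60 N. Pads are 16 mm wide; open, the fingers measure 119 mm over their backs; the gripper's body (75 mm by 177 mm) begins 78 mm behind the grasp point.
Start: joints at [-1.188, 0.417, -0.01, 1.614, 0.005, 1.111, -0.053], TCP at [0.258, 0.569, 0.205] pointing down, gripper open.
Joint ranges: [-2.81, 2.81], [-0.39, 2.02], [-1.27, 1.25], [0.06, 2.57], [-1.19, 4.33], [0.19, 2], [-2.82, 2.82]. Speed limits (rad/s): [1.89, 1.89, 2.39, 2.39, 3.01, 3.01, 3.01].

### API

Orientations are given as a 3x3 rotation matrix whose columns are the frame's x, y, z axes.
In Python, from station import manip, snapshot, calibration, workorder gives the robot as it stands.
- The arm moves only by the tool drive_tool, never from a script. Its argument "increments" is a list of rows, each an object of numbers: "dx", "dy", "dz": the shift along the tool's x, y, z in mm; "twist": the turn about the tool's z in rad. In form: [{"dx": .., "dy": .., "dz": .., "twist": ..}, ...]. A call has 1 to 20 rows; each row shifts and turns the commanded pose from where the row before left it, along the tool's axes as they then stand; what a row does not reach is not made up. A row lasts 1/8 s, in which the tool goes at most 62.5 mm and 10.7 degrees, less where a joint would pass 70% of its speed; a pose out of reach is approached as far as the arm can. A call is refused whole if a number of a shift passes 62.5 or a number of a turn 0.188, either way. A call with a gripper value outside its range is refused whole. "gripper" is the opening in per cent of the stroke, from 0 (shut) to 100 (fully open), set as the call begins (left out, the last holds). The fingers move at their own pace and stop on an object; "force" is the grip in N (left out, the last holds). Time passes only in rows, so rows that do not move let the fingers close. It gives the time, the measured TCP pose, the force and the opening at its end, in the units of the state.
- manip.state(): the state, without advancing time (a new reading comes with each control period).
- snapshot(name): name is "scene" or "top"; returns the picture (384x512x3 uint8, red, green, blue); there is no depth.
- calibration(name): a dict with "K" (3x3 intrinsics, pixels), "k1" (the pictures are not rectified: a ray, as slopes to the right and down, at radius r is drawn at 1 + k1 r^2 times it, then the intrinsics apply), "world_to_cam" (4x4, takes a point from world to camera coordinates). Camera axes: x right, y down, z forward; pixel columns grow to the right and rows downward; lengths in m; the calibration is good to about 2 mm. A picture is of the moment at which its call begins. calibration takes no time and is no camera call.
- workorder.job_done(): hands the job in, once; it reports no verdict.
The state is a dict: "clock": time; "joint_pos": joint angles; "joint_vel": joint speeds; "effort": joint torques, N m; "tcp_pos": TCP position; "orientation": TCP orientation; "ft_force": force on the tool from outside, world axes, zero at the start; "ft_torque": the same for the moment, N m; "gripper_width": finger opening in m.
Only numpy, scipy, OpenCV 4.12 (cv2) and the standard library are available. Lean on these libraries where they do the work, as an engineer would, in place of code of your own. Each camera call takes 0.05 s, during which the arm holds its last target.

## Working session

There is one attempt and no reset: what is moved stays moved. The work goes in short steps, Python scripts to look and compute and a tool call to move; the robot and the scene stay as the last step left them, time stands still between calls to the robot, and variables do not carry over. Pictures are saved under pics/ and viewed, and the job is handed in when it is done.

Besides the shell and the picture viewer there is one more tool, called after "Request:" as a command line: name --argument value ..., lists and objects as JSON in quotes. drive_tool: Moves the arm, as the interface text tells. Its arguments: {"type":"object","properties":{"increments":{"type":"array"},"gripper":{"type":"number"},"force":{"type":"number"}},"required":["increments"]}

```bash
ls; mkdir -p pics; python3 - <<'E'
from station import manip, snapshot, calibration, workorder
import cv2
print(manip.state())
for n in ("scene","top"):
    im=snapshot(n); cv2.imwrite(f"pics/{n}0.png",cv2.cvtColor(im,cv2.COLOR_RGB2BGR)); print(n,calibration(n))
E
```

```text
pics
{'clock': 0.0, 'joint_pos': array([-1.18747597,  0.41795158, -0.01030246,  1.61419529,  0.00470246,
        1.11068099, -0.05299272]), 'joint_vel': array([ 1.46203793e-03, -2.79609347e-04, -1.61302388e-03,  2.74877944e-05,
        1.94822894e-03,  1.82037632e-03,  3.02535308e-05]), 'effort': array([ 1.18532007e-03, -8.51234007e+01,  6.39216788e-01, -4.25983536e+01,
       -4.88199200e-02,  1.86945201e-02,  1.13378999e-04]), 'tcp_pos': array([0.25745313, 0.56909007, 0.20483039]), 'orientation': array([[-9.11119490e-01,  4.12142093e-01, -4.12745204e-04],
       [ 4.12142289e-01,  9.11118783e-01, -1.13904613e-03],
       [-9.33889497e-05, -1.20791688e-03, -9.99999266e-01]]), 'ft_force': array([ 0.5794414 , -0.13534567,  0.59347822]), 'ft_torque': array([-0.02196032, -0.02447586, -0.03422228]), 'gripper_width': 0.09394895963888159}
scene {'K': array([[378.09421729,   0.        , 257.00647446],
       [  0.        , 378.09421729, 193.8672812 ],
       [  0.        ,   0.        ,   1.        ]]), 'k1': 0.023498737165301428, 'world_to_cam': array([[ 0.88224361,  0.47073078, -0.00766438, -0.44937337],
       [ 0.36845679, -0.70051259, -0.61116422, -0.10857215],
       [-0.2930628 ,  0.53637173, -0.79146671,  1.36450635],
       [ 0.        ,  0.        ,  0.        ,  1.        ]])}
top {'K': array([[418.39855397,   0.        , 262.26832342],
       [  0.        , 418.39855397, 187.55826756],
       [  0.        ,   0.        ,   1.        ]]), 'k1': -0.01707924571900108, 'world_to_cam': array([[-0.02459575, -0.99949267, -0.02023486,  0.08183128],
       [-0.99754322,  0.02586581, -0.06510363,  0.46773743],
       [ 0.06559399,  0.01858387, -0.99767333,  1.19795784],
       [ 0.        ,  0.        ,  0.        ,  1.        ]])}
```

View pics/scene0.png

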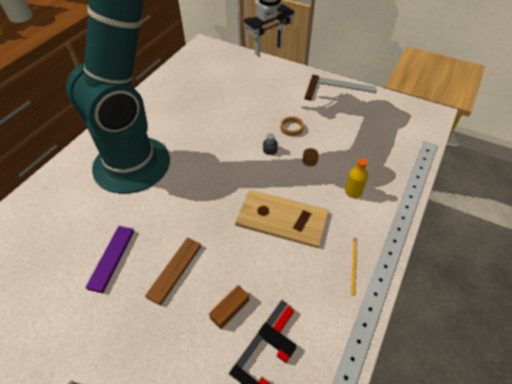

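View pics/top0.png

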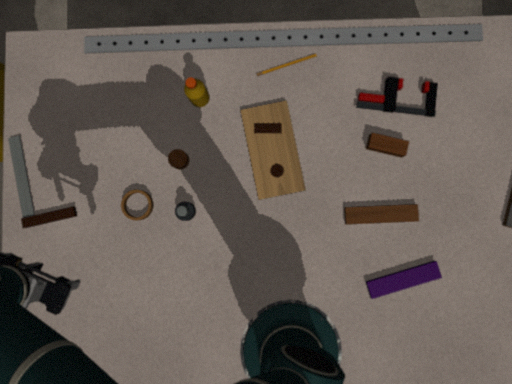

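```bash
cat > h.py <<'E'
import numpy as np, cv2
from station import manip, snapshot, calibration, workorder
def cam(n):
    c=calibration(n); W=np.array(c["world_to_cam"]); return np.array(c["K"]),np.array([c["k1"],0,0,0.]),W[:3,:3],W[:3,3]
def toplane(n,px,z):
    K,d,R,t=cam(n); px=np.asarray(px,float).reshape(-1,1,2)
    u=cv2.undistortPoints(px,K,d).reshape(-1,2)
    r=np.c_[u,np.ones(len(u))]@R; C=-R.T@t
    return (C+r*((z-C[2])/r[:,2])[:,None])[:,:2]
def topix(n,P):
    K,d,R,t=cam(n); return cv2.projectPoints(np.asarray(P,float).reshape(-1,1,3),cv2.Rodrigues(R)[0],t,K,d)[0].reshape(-1,2)
def shot(n,name):
    im=cv2.cvtColor(snapshot(n),cv2.COLOR_RGB2BGR); cv2.imwrite(f"pics/{name}.png",im); return im
def crop(im,u,v,w,h,s,name):
    cv2.imwrite(f"pics/{name}.png",cv2.resize(im[max(v,0):v+h,max(u,0):u+w],None,fx=s,fy=s,interpolation=cv2.INTER_CUBIC))
def plan(x,y,z,yaw_y=None):
    """yaw_y: direction (rad, world) wanted for jaw axis (mod pi). prints mm in tool axes now, and twist"""
    s=manip.state(); R=s["orientation"]; d=np.array([x,y,z])-s["tcp_pos"]
    print("t",round(s["clock"],2),"tcp",(s["tcp_pos"]*1e3).round(1),"tool delta mm",(R.T@d*1e3).round(1))
    a=np.arctan2(R[1,1],R[0,1]); print("jaw dir",round(a,3),"j7",round(s["joint_pos"][6],3),"w",round(s["gripper_width"]*1e3,1),"F",s["ft_force"].round(1),end=' ')
    if yaw_y is not None:
        e=(yaw_y-a+np.pi/2)%np.pi-np.pi/2; print("world turn",round(e,3),"twist about tool z (down)",round(-e,3))
    else: print()
E
python3 - <<'E'
import cv2
im=cv2.imread("pics/top0.png"); a=cv2.resize(im[60:300,100:460],None,fx=2.2,fy=2.2,interpolation=cv2.INTER_CUBIC); cv2.imwrite("pics/tc.png",a)
hsv=cv2.cvtColor(im,cv2.COLOR_BGR2HSV)
for n,(u,v) in dict(rp=(277,170),lp=(267,128),panel=(270,150),rb=(178,157),lb=(388,145),bat=(381,214),w=(185,211),bench=(330,150),benchsh=(215,150),wsh=(180,195)).items(): print(n,hsv[v,u],im[v,u])
E
```

```text
rp [ 10 191  32] [ 8 16 32]
lp [ 12 246  27] [ 1 11 27]
panel [ 17 120 128] [ 68 102 128]
rb [ 12 223  40] [ 5 19 40]
lb [ 12 180  71] [21 41 71]
bat [ 16 168  70] [24 48 70]
w [68 12 88] [85 88 84]
bench [ 14  41 124] [104 113 124]
benchsh [13 47 76] [62 68 76]
wsh [17 33 70] [61 66 70]
```

View pics/tc.png

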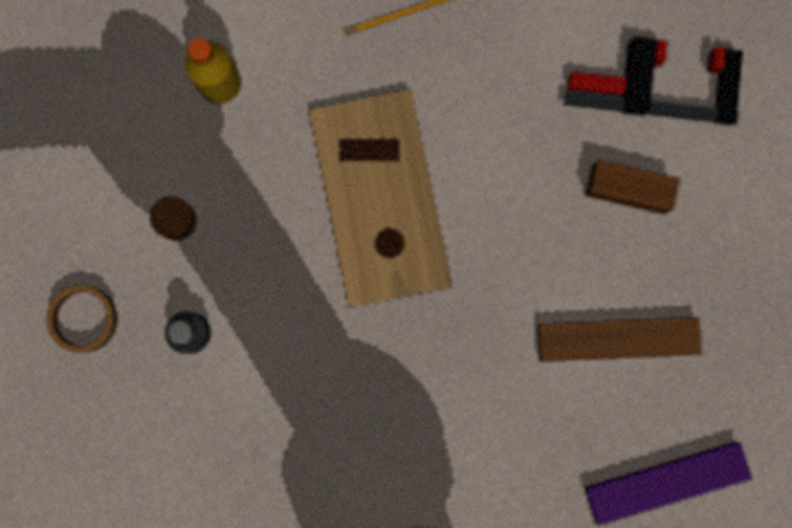

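The top crop shows:
- **Batten:** brown plank at top pixel (381,214). Look-alikes are the purple plank (404,279, not meant), the steel ruler (285,38) and the try-square handle (48,216).
- **Long block:** short bar at (388,145).
- **Round block:** dark disc at (178,159). Look-alikes are the tape ring (137,204) and the weight (185,211, grey knob).
- **Patches:** round (277,170) and long (267,128), on the panel.

Next I'll measure them.

```bash
cat > meas.py <<'E'
from h import *
def comp(im,n,seed,lo,hi,win=60):
    hsv=cv2.cvtColor(im,cv2.COLOR_BGR2HSV); m=cv2.inRange(hsv,np.array(lo),np.array(hi))
    k,l,st,ce=cv2.connectedComponentsWithStats(m)
    u,v=seed; i=l[v,u]
    return (l==i).astype(np.uint8),st[i],ce[i]
def report(im,n,name,seed,lo,hi,z):
    m,st,ce=comp(im,n,seed,lo,hi)
    c,_=cv2.findContours(m,cv2.RETR_EXTERNAL,cv2.CHAIN_APPROX_NONE); c=max(c,key=len)
    pts=np.argwhere(m)[:,::-1]
    W=toplane(n,pts,z); C=W.mean(0)
    r=cv2.minAreaRect((toplane(n,c.reshape(-1,2),z)*1000).astype(np.float32))
    ev,E=np.linalg.eigh(np.cov((W-C).T)); a=np.arctan2(E[1,1],E[0,1])%np.pi
    print(n,name,"area",st[4],"cen",(C*1e3).round(1),"rect",np.round(r[0],1),np.round(r[1],1),"ang",round(r[2],1),"pca",round(a,3))
    return C
if __name__=="__main__":
    t=cv2.imread("pics/top0.png"); s=cv2.imread("pics/scene0.png")
    D=([0,110,0],[25,255,75])
    T=dict(rp=((277,170),[0,130,0],[25,255,70],.021),lp=((267,128),[0,130,0],[25,255,70],.021),rb=((178,158),[0,130,0],[25,255,70],.02),
     lb=((388,145),[0,120,0],[25,255,110],.02),bat=((381,214),[0,120,0],[25,255,110],.01),panel=((270,150),[0,85,0],[30,255,255],.019))
    for k,(sd,lo,hi,z) in T.items(): report(t,"top",k,sd,lo,hi,z)
    S=dict(rp=(263,211),lp=(302,220),rb=(310,157),lb=(230,305),bat=(175,270))
    h=cv2.cvtColor(s,cv2.COLOR_BGR2HSV)
    for k,sd in S.items():
        print(h[sd[1],sd[0]]); _,lo,hi,z=T[k]; hi=list(hi); hi[2]=200 if k in('lb','bat') else 90
        report(s,"scene",k,sd,lo,hi,z)
    for n,C in (("top",cam("top")),("scene",cam("scene"))): print(n,"cam",(-C[2].T@C[3]).round(3))
    crop(t,165,190,50,45,14,"w_top"); crop(s,240,120,90,60,8,"w_scene")
E
python3 meas.py
```

```text
top rp area 132 cen [519.1  26.8] rect [519.2  26. ] [34.7 34.9] ang 88.5 pca 2.858
top lp area 264 cen [644.4  50.5] rect [644.5  50.4] [78.8 26.6] ang 88.4 pca 1.546
top rb area 284 cen [560.2 313.9] rect [559.4 313.9] [52.9 53.2] ang 89.3 pca 0.843
top lb area 650 cen [ 585.4 -295.2] rect [ 585.4 -295. ] [114.6  49.2] ang 74.2 pca 1.322
top bat area 1187 cen [ 385.5 -271.1] rect [ 385.5 -271.3] [ 47.4 209.2] ang 0.9 pca 1.585
top panel area 4382 cen [579.5  38.2] rect [580.7  38.2] [270.6 139.2] ang 9.9 pca 0.174
[ 12 196  60]
scene rp area 70 cen [518.1  23.5] rect [517.2  23. ] [28.9 27.3] ang 27.8 pca 0.188
[ 11 196  61]
scene lp area 155 cen [643.6  46.2] rect [643.9  47.1] [73.3 24.7] ang 88.5 pca 1.556
[ 12 196  73]
scene rb area 197 cen [558.9 309.2] rect [559.  310.2] [47.4 80.4] ang 17.0 pca 1.866
[ 14 204 121]
scene lb area 801 cen [ 583.1 -297.3] rect [ 583.3 -294.8] [114.3  52.8] ang 75.7 pca 1.328
[ 15 183 120]
scene bat area 1193 cen [ 383.4 -278.9] rect [ 383.4 -272.7] [ 52.5 210.1] ang 1.0 pca 1.592
top cam [0.39  0.047 1.227]
scene cam [ 0.836 -0.596  1.01 ]
```

```bash
python3 -c "
import cv2,numpy as np
a=cv2.imread('pics/w_top.png');b=cv2.imread('pics/w_scene.png');b=cv2.resize(b,(720,480))
print(a.shape)"
```

```text
(630, 700, 3)
```

View pics/w_top.png

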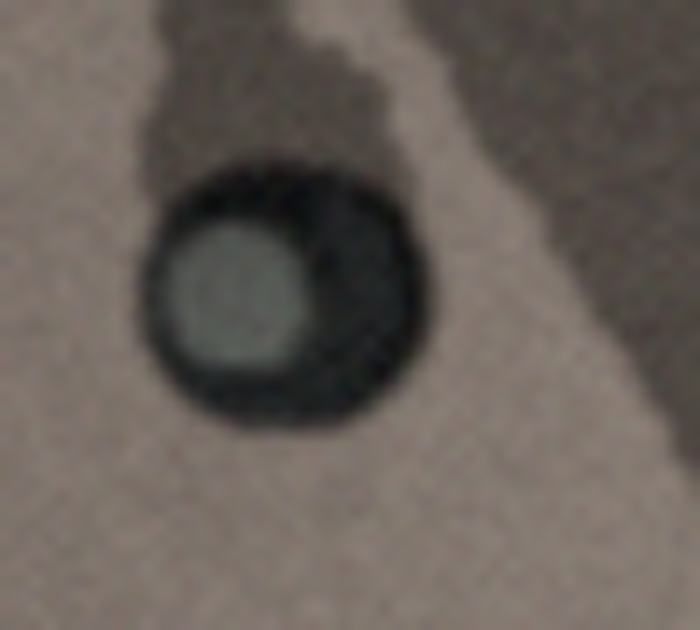

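View pics/w_scene.png

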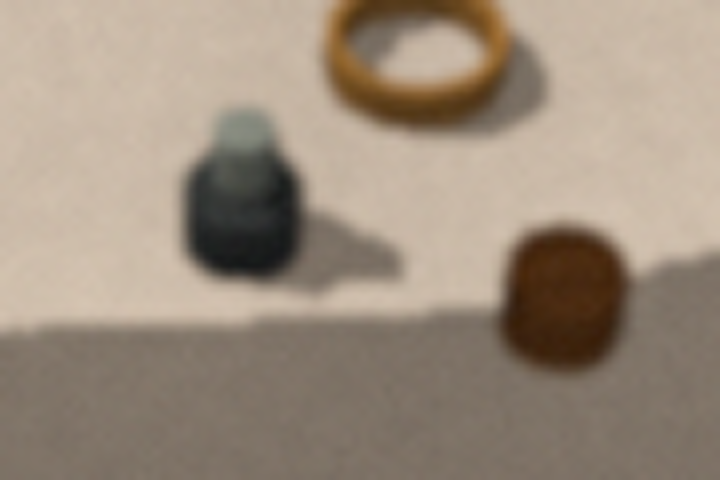

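```bash
cat > soft.py <<'E'
from h import *
def soft(im,n,seed,rad,z,dark=True,ch=2):
    I=im[:,:,ch].astype(float); u,v=seed
    P=np.array([(x,y) for y in range(v-rad,v+rad+1) for x in range(u-rad,u+rad+1)])
    g=I[P[:,1],P[:,0]]; bg=np.percentile(g,75); fg=np.percentile(g,4)
    w=np.clip((bg-g)/(bg-fg),0,1); w[w<.25]=0
    # keep connected to seed
    M=np.zeros(I.shape,np.uint8); M[P[w>0][:,1],P[w>0][:,0]]=1
    l=cv2.connectedComponents(M)[1]; w=w*(l[P[:,1],P[:,0]]==l[v,u])
    W=toplane(n,P,z); C=(W*w[:,None]).sum(0)/w.sum(); cv=((W-C).T*w)@(W-C)/w.sum(); ev,E=np.linalg.eigh(cv)
    print(n,"cen",(C*1e3).round(1),"L",(np.sqrt(ev*12)*1e3).round(1),"ang",round(np.arctan2(E[1,1],E[0,1])%np.pi,3)); return C
if __name__=="__main__":
    t=cv2.imread("pics/top0.png"); s=cv2.imread("pics/scene0.png")
    soft(t,"top",(277,170),11,.021); soft(s,"scene",(263,211),10,.021)
    soft(t,"top",(267,128),18,.021); soft(s,"scene",(302,220),13,.021)
    # weight knob top (light disc) in the top view; z .072
    g=t[:,:,2]; m=(g>60).astype(np.uint8); 
    print(toplane("top",[(165+236/14-.5,190+294/14-.5)],.072)*1e3, "knob"); 
    print(toplane("top",[(165+285/14-.5,190+298/14-.5)],.018)*1e3,"base sil")
    print(toplane("scene",[(240+246/8-.5,120+135/8-.5)],.072)*1e3)
    print(toplane("scene",[(240+243/8-.5,120+215/8-.5)],.018)*1e3)
E
python3 soft.py
```

```text
top cen [519.1  27. ] L [33.8 34.4] ang 3.112
scene cen [518.2  23.3] L [33.1 35.1] ang 2.237
top cen [643.9  50.4] L [30.3 79.6] ang 1.546
scene cen [643.6  45.9] L [29.5 79.2] ang 1.559
[[408.11398358 294.65017028]] knob
[[407.88288519 296.01711108]] base sil
[[409.22352161 288.66759963]]
[[407.12935979 292.17244432]]
```

Request:
drive_tool --increments '[{"twist":-0.142},{"twist":-0.142},{"twist":-0.141},{"dx":-30,"dy":-26,"dz":10},{"dx":-30,"dy":-26,"dz":10},{"dx":-30,"dy":-26,"dz":10},{"dx":-30,"dy":-26,"dz":10},{"dx":-30,"dy":-26,"dz":10},{"dx":-30,"dy":-26,"dz":10},{"dx":-30,"dy":-26,"dz":10},{"dx":-30,"dy":-26,"dz":10},{"dx":-30,"dy":-26,"dz":10},{"dx":-30,"dy":-26,"dz":10},{},{}]' --gripper 100 --force 20

```text
$.increments[0]: bad value
```

```bash
python3 - <<'E'
from h import *
plan(.5598,.3115,.009,1.5708)
t=shot("top","t1"); s=shot("scene","s1")
crop(t,90,60,220,180,3,"t1c"); crop(s,210,60,200,150,4,"s1c")
E
```

```text
t 0.1 tcp [257.5 569.1 204.9] tool delta mm [-381.6 -109.9  196.1]
jaw dir 1.146 j7 -0.053 w 93.8 F [-0.1 -0.4  0.5] world turn 0.425 twist about tool z (down) -0.425
```

View pics/s1c.png

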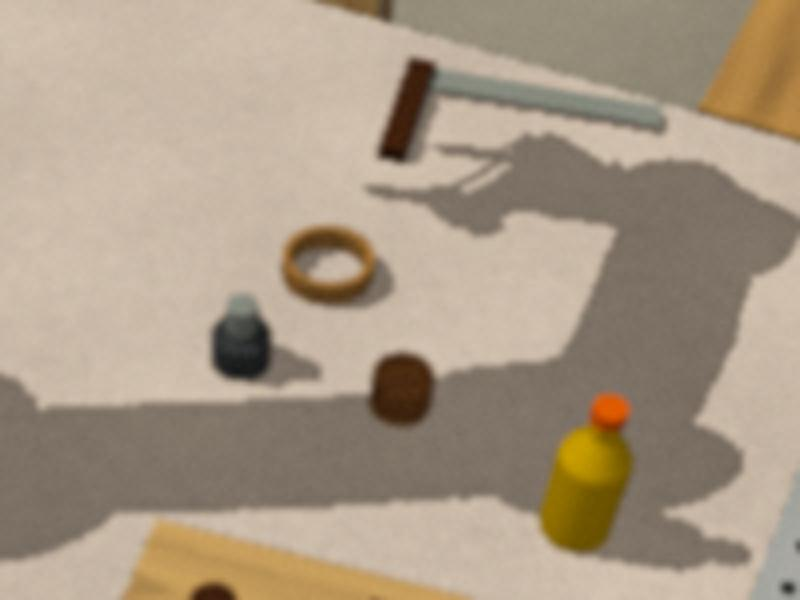

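The call was refused because every row needs all four keys. The arm hasn't moved, and the block at scene crop (402,388) is unchanged.

Request:
drive_tool --increments '[{"dx":0,"dy":0,"dz":0,"twist":-0.142},{"dx":0,"dy":0,"dz":0,"twist":-0.142},{"dx":0,"dy":0,"dz":0,"twist":-0.141},{"dx":-30,"dy":-26,"dz":10,"twist":0},{"dx":-30,"dy":-26,"dz":10,"twist":0},{"dx":-30,"dy":-26,"dz":10,"twist":0},{"dx":-30,"dy":-26,"dz":10,"twist":0},{"dx":-30,"dy":-26,"dz":10,"twist":0},{"dx":-30,"dy":-26,"dz":10,"twist":0},{"dx":-30,"dy":-26,"dz":10,"twist":0},{"dx":-30,"dy":-26,"dz":10,"twist":0},{"dx":-30,"dy":-26,"dz":10,"twist":0},{"dx":-30,"dy":-26,"dz":10,"twist":0},{"dx":0,"dy":0,"dz":0,"twist":0},{"dx":0,"dy":0,"dz":0,"twist":0}]' --gripper 100 --force 20

```text
clock: 2.08
tcp_pos: [0.5572, 0.31, 0.1053]
orientation: [[-1.0, -0.0, -0.001], [-0.0, 1.0, 0.0], [0.001, 0.0, -1.0]]
ft_force: [-0.2, 0.1, 0.6]
gripper_width: 0.094
```

```bash
python3 - <<'E'
from h import *
plan(.5598,.3115,.009,1.5708)
t=shot("top","t1"); s=shot("scene","s1")
crop(s,210,60,200,150,4,"s1c")
E
```

```text
t 2.08 tcp [557.2 310.  105.3] tool delta mm [-2.7  1.5 96.3]
jaw dir 1.571 j7 1.026 w 94.0 F [-0.2  0.1  0.6] world turn -0.0 twist about tool z (down) 0.0
```

View pics/s1c.png

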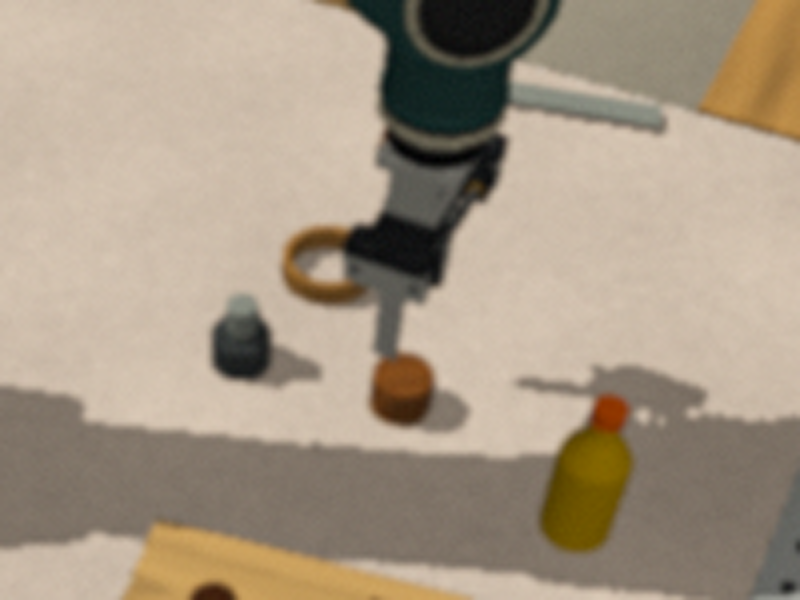

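The scene crop shows the gripper above the round block (402,388), with nothing near the fingers. Going down.

Request:
drive_tool --increments '[{"dx":-2.7,"dy":1.5,"dz":20,"twist":0},{"dx":0,"dy":0,"dz":25,"twist":0},{"dx":0,"dy":0,"dz":25,"twist":0},{"dx":0,"dy":0,"dz":20,"twist":0},{"dx":0,"dy":0,"dz":6,"twist":0},{"dx":0,"dy":0,"dz":0,"twist":0}]'

```text
clock: 2.92
tcp_pos: [0.5603, 0.3111, 0.0094]
orientation: [[-1.0, -0.0, -0.0], [-0.0, 1.0, -0.0], [0.0, -0.0, -1.0]]
ft_force: [0.4, -0.0, -0.6]
gripper_width: 0.0938
```

Request:
drive_tool --increments '[{"dx":0,"dy":0,"dz":0,"twist":0},{"dx":0,"dy":0,"dz":0,"twist":0},{"dx":0,"dy":0,"dz":0,"twist":0},{"dx":0,"dy":0,"dz":0,"twist":0},{"dx":0,"dy":0,"dz":0,"twist":0},{"dx":0,"dy":0,"dz":0,"twist":0}]' --gripper 40 --force 20

```text
clock: 3.68
tcp_pos: [0.5604, 0.311, 0.0096]
orientation: [[-1.0, -0.0, 0.0], [-0.0, 1.0, -0.0], [-0.0, -0.0, -1.0]]
ft_force: [-0.6, -1.2, 3.3]
gripper_width: 0.0556
```

Request:
drive_tool --increments '[{"dx":0,"dy":0,"dz":-15,"twist":0},{"dx":0,"dy":0,"dz":-20,"twist":0},{"dx":0,"dy":0,"dz":-20,"twist":0},{"dx":4,"dy":-26,"dz":-5,"twist":0},{"dx":4,"dy":-30,"dz":0,"twist":0},{"dx":4,"dy":-30,"dz":0,"twist":0},{"dx":5,"dy":-30,"dz":0,"twist":0},{"dx":5,"dy":-30,"dz":0,"twist":0},{"dx":5,"dy":-30,"dz":0,"twist":0},{"dx":5,"dy":-30,"dz":0,"twist":0},{"dx":5,"dy":-30,"dz":0,"twist":0},{"dx":5,"dy":-30,"dz":0,"twist":0},{"dx":0,"dy":-20,"dz":0,"twist":0},{"dx":0,"dy":0,"dz":0,"twist":0},{"dx":0,"dy":0,"dz":0,"twist":0}]'

```text
clock: 5.55
tcp_pos: [0.5187, 0.0259, 0.0701]
orientation: [[-1.0, -0.001, 0.001], [-0.001, 1.0, 0.0], [-0.001, 0.0, -1.0]]
ft_force: [-0.3, -0.1, -0.2]
gripper_width: 0.0554
```

```bash
python3 - <<'E'
from h import *
plan(.5187,.0251,.031,1.5708)
t=shot("top","t2"); s=shot("scene","s2")
crop(s,200,120,160,130,5,"s2c"); crop(t,220,90,110,110,5,"t2c")
E
```

```text
t 5.55 tcp [518.7  25.9  70.1] tool delta mm [ 0.1 -0.8 39.1]
jaw dir 1.572 j7 1.495 w 55.4 F [-0.3 -0.1 -0.2] world turn -0.001 twist about tool z (down) 0.001
```

View pics/s2c.png

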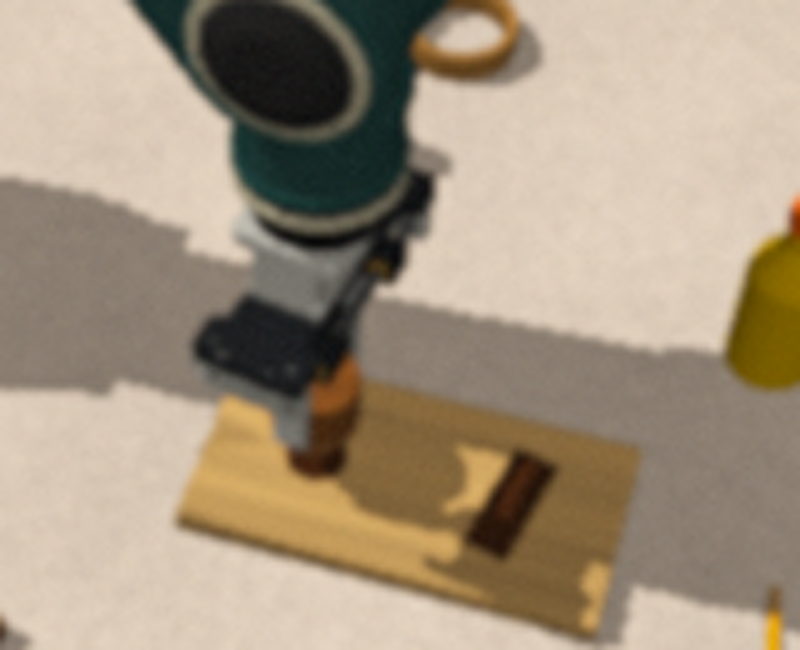

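View pics/t2c.png

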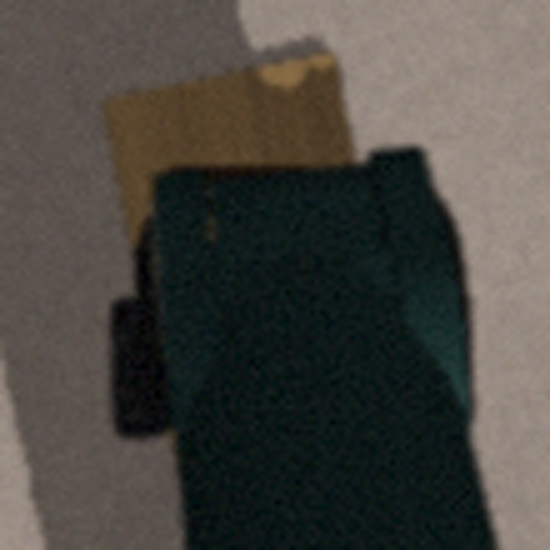

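The scene crop shows the block held over the round patch (318,465). The long patch (512,500) is clear. Lowering it, then letting go.

Request:
drive_tool --increments '[{"dx":0,"dy":-0.8,"dz":12,"twist":0},{"dx":0,"dy":0,"dz":12,"twist":0},{"dx":0,"dy":0,"dz":9,"twist":0},{"dx":0,"dy":0,"dz":4,"twist":0},{"dx":0,"dy":0,"dz":2.2,"twist":0},{"dx":0,"dy":0,"dz":0,"twist":0},{"dx":0,"dy":0,"dz":0,"twist":0}]'

```text
clock: 6.52
tcp_pos: [0.5186, 0.0242, 0.0304]
orientation: [[-1.0, -0.0, 0.0], [-0.0, 1.0, -0.0], [-0.0, -0.0, -1.0]]
ft_force: [-0.1, -0.6, -0.7]
gripper_width: 0.0557
```

Request:
drive_tool --increments '[{"dx":0,"dy":0,"dz":0,"twist":0},{"dx":0,"dy":0,"dz":0,"twist":0},{"dx":0,"dy":0,"dz":0,"twist":0},{"dx":0,"dy":0,"dz":0,"twist":0}]' --gripper 100

```text
clock: 7.02
tcp_pos: [0.5184, 0.0242, 0.0303]
orientation: [[-1.0, -0.0, 0.0], [-0.0, 1.0, -0.0], [-0.0, -0.0, -1.0]]
ft_force: [-0.0, -0.9, -0.1]
gripper_width: 0.0918
```

Request:
drive_tool --increments '[{"dx":0,"dy":0,"dz":-15,"twist":0},{"dx":0,"dy":0,"dz":-25,"twist":0},{"dx":0,"dy":0,"dz":-35,"twist":0},{"dx":-6,"dy":-32,"dz":-10,"twist":0},{"dx":-6,"dy":-32,"dz":0,"twist":0},{"dx":-7,"dy":-32,"dz":0,"twist":0},{"dx":-7,"dy":-32,"dz":0,"twist":0},{"dx":-7,"dy":-32,"dz":0,"twist":0},{"dx":-7,"dy":-32,"dz":0,"twist":0},{"dx":-7,"dy":-32,"dz":0,"twist":0},{"dx":-7,"dy":-32,"dz":0,"twist":0},{"dx":-7,"dy":-32,"dz":0,"twist":0},{"dx":-5,"dy":-32,"dz":0,"twist":0},{"dx":0,"dy":0,"dz":0,"twist":0}]'

```text
clock: 8.78
tcp_pos: [0.584, -0.2985, 0.1162]
orientation: [[-1.0, 0.003, 0.0], [0.003, 1.0, -0.001], [-0.0, -0.001, -1.0]]
ft_force: [-0.4, -0.1, -0.1]
gripper_width: 0.0942
```

Request:
drive_tool --increments '[{"dx":0,"dy":0,"dz":0,"twist":0.165},{"dx":0,"dy":0,"dz":0,"twist":0.165},{"dx":0,"dy":0,"dz":0,"twist":0.165},{"dx":0,"dy":0,"dz":0,"twist":0.165},{"dx":0,"dy":0,"dz":0,"twist":0.165},{"dx":0,"dy":0,"dz":0,"twist":0.165},{"dx":0,"dy":0,"dz":0,"twist":0.165},{"dx":0,"dy":0,"dz":0,"twist":0.165},{"dx":0,"dy":0,"dz":0,"twist":0.165},{"dx":0,"dy":0,"dz":0,"twist":0.165},{"dx":0,"dy":0,"dz":0,"twist":0.169},{"dx":0,"dy":0,"dz":0,"twist":0}]'

```text
clock: 10.28
tcp_pos: [0.5848, -0.2946, 0.1158]
orientation: [[0.244, 0.97, 0.0], [0.97, -0.244, 0.0], [0.001, 0.0, -1.0]]
ft_force: [-1.1, 0.7, -0.6]
gripper_width: 0.094
```

```bash
python3 - <<'E'
from h import *
from meas import report
plan(.5842,-.2962,.010,-.248)
t=shot("top","t3"); s=shot("scene","s3")
crop(s,140,140,200,150,4,"s3c"); crop(t,220,60,200,150,4,"t3c")
E
```

```text
t 10.28 tcp [ 584.8 -294.6  115.8] tool delta mm [ -1.7  -0.2 105.8]
jaw dir -0.246 j7 0.473 w 94.0 F [-1.1  0.7 -0.6] world turn -0.002 twist about tool z (down) 0.002
```

View pics/s3c.png

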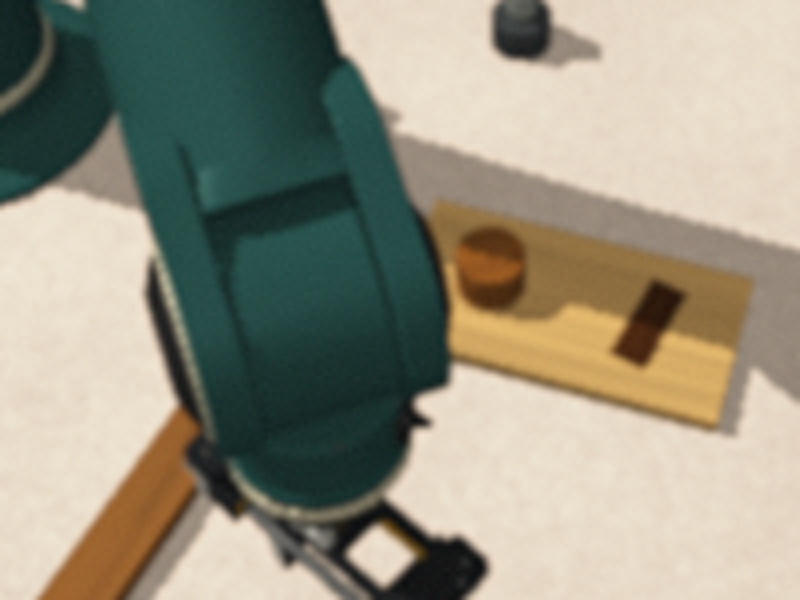

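View pics/t3c.png

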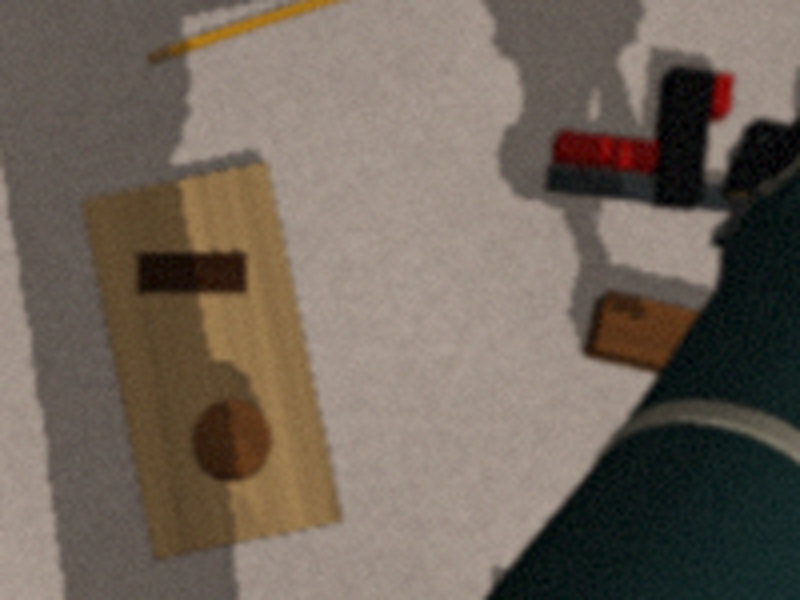

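The top crop shows the round block standing on its patch (231,440), the long block (645,330) and the clamp clear behind it. Measuring the round block's placement.

```bash
cat > rb.py <<'E'
from meas import *
import sys
def rbm(n,fn,seed,vmax=None,smin=165):
    im=cv2.imread(fn); hsv=cv2.cvtColor(im,cv2.COLOR_BGR2HSV); u,v=seed
    m=(hsv[:,:,1]>smin).astype(np.uint8)
    l=cv2.connectedComponents(m)[1]; M=(l==l[v,u]); M=cv2.morphologyEx(M.astype(np.uint8),cv2.MORPH_OPEN,np.ones((3,3)))
    P=np.argwhere(M)[:,::-1]; W=toplane(n,P,.041)
    print(n,len(P),(W.mean(0)*1e3).round(1),"ext",(np.ptp(W,axis=0)*1e3).round(1))
    vis=im.copy(); vis[M>0]=(255,0,255); return vis
if __name__=="__main__":
    for sm in(150,165,180):
        a=rbm("top","pics/t3.png",(277,169),smin=sm); b=rbm("scene","pics/s3.png",(262,208),smin=sm)
    x=np.hstack([cv2.resize(a[140:200,240:320],None,fx=5,fy=5),cv2.resize(b[180:240,230:310],None,fx=5,fy=5)]); cv2.imwrite("pics/rbm.png",x)
    h=cv2.cvtColor(cv2.imread("pics/t3.png"),cv2.COLOR_BGR2HSV); print(h[150:190,277,1]); print(h[169,255:300,1])
E
python3 rb.py
```

```text
top 290 [519.2  24.9] ext [52. 49.]
scene 335 [515.7  23.4] ext [67.2 80.8]
top 189353 [463.9  98.6] ext [1140.5 1512.3]
scene 282 [515.6  23.4] ext [62.5 72.8]
top 191648 [463.   95.3] ext [1140.5 1512.3]
scene 252 [515.5  22.8] ext [58.9 69.3]
[122 126 129 116 120 132 140 123 132 150 158 183 178 181 177 176 192 189
 184 163 176 174 187 190 166 173 184 163 189 172 140 130 129 131 132 124
 121 122 126 110]
[117 124 125 130 128 129 132 127 115 132 127 125 139 166 191 185 190 172
 200 179 180 189 163 189 178 179 177 166 186 182 170 176 138 130 123 126
 120 126 119 118 126 126 130 120 128]
```

View pics/rbm.png

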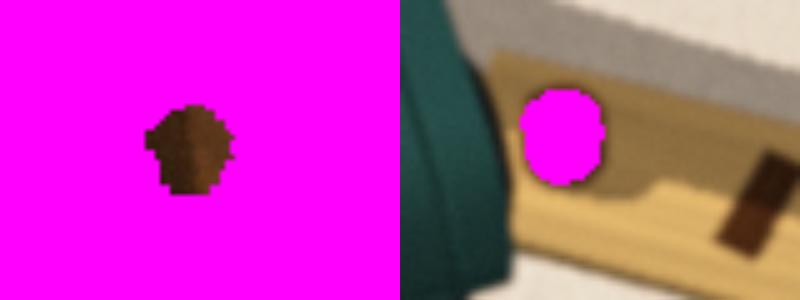

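Request:
drive_tool --increments '[{"dx":-1.7,"dy":0,"dz":20,"twist":0},{"dx":0,"dy":0,"dz":25,"twist":0},{"dx":0,"dy":0,"dz":30,"twist":0},{"dx":0,"dy":0,"dz":23,"twist":0},{"dx":0,"dy":0,"dz":8,"twist":0},{"dx":0,"dy":0,"dz":0,"twist":0}]'

```text
clock: 11.12
tcp_pos: [0.5839, -0.2976, 0.0091]
orientation: [[0.245, 0.969, -0.0], [0.969, -0.245, -0.0], [-0.0, -0.0, -1.0]]
ft_force: [0.3, 0.0, 0.2]
gripper_width: 0.0938
```

Request:
drive_tool --increments '[{"dx":0,"dy":0,"dz":0,"twist":0},{"dx":0,"dy":0,"dz":0,"twist":0},{"dx":0,"dy":0,"dz":0,"twist":0},{"dx":0,"dy":0,"dz":0,"twist":0},{"dx":0,"dy":0,"dz":0,"twist":0},{"dx":0,"dy":0,"dz":0,"twist":0},{"dx":0,"dy":0,"dz":0,"twist":0}]' --gripper 28 --force 30

```text
clock: 12.0
tcp_pos: [0.584, -0.2975, 0.0093]
orientation: [[0.245, 0.969, -0.0], [0.969, -0.245, -0.0], [-0.0, -0.0, -1.0]]
ft_force: [-0.2, 0.5, 0.6]
gripper_width: 0.0438
```

Request:
drive_tool --increments '[{"dx":0,"dy":0,"dz":-20,"twist":0},{"dx":0,"dy":0,"dz":-30,"twist":0},{"dx":0,"dy":0,"dz":-30,"twist":-0.113},{"dx":0,"dy":0,"dz":0,"twist":-0.113},{"dx":28,"dy":4.6,"dz":0,"twist":0},{"dx":34,"dy":5,"dz":0,"twist":0},{"dx":34,"dy":5,"dz":0,"twist":0},{"dx":34,"dy":5,"dz":0,"twist":0},{"dx":34,"dy":5,"dz":0,"twist":0},{"dx":34,"dy":5,"dz":0,"twist":0},{"dx":34,"dy":5,"dz":0,"twist":0},{"dx":34,"dy":5,"dz":0,"twist":0},{"dx":34,"dy":5,"dz":0,"twist":0},{"dx":28,"dy":5,"dz":0,"twist":0},{"dx":18,"dy":3,"dz":0,"twist":0},{"dx":0,"dy":0,"dz":0,"twist":0},{"dx":0,"dy":0,"dz":0,"twist":0}]'

```text
clock: 14.12
tcp_pos: [0.6441, 0.0458, 0.0896]
orientation: [[0.023, 1.0, 0.0], [1.0, -0.023, -0.001], [-0.001, 0.0, -1.0]]
ft_force: [0.6, 0.1, -2.2]
gripper_width: 0.0441
```

```bash
python3 - <<'E'
from h import *
plan(.6438,.0472,.031,-.021)
s=shot("scene","s4"); t=shot("top","t4")
crop(s,200,120,160,130,5,"s4c"); crop(t,220,90,110,110,5,"t4c")
E
```

```text
t 14.12 tcp [644.1  45.8  89.6] tool delta mm [ 1.5 -0.4 58.6]
jaw dir -0.023 j7 0.127 w 44.1 F [ 0.6  0.1 -2.2] world turn 0.002 twist about tool z (down) -0.002
```

View pics/s4c.png

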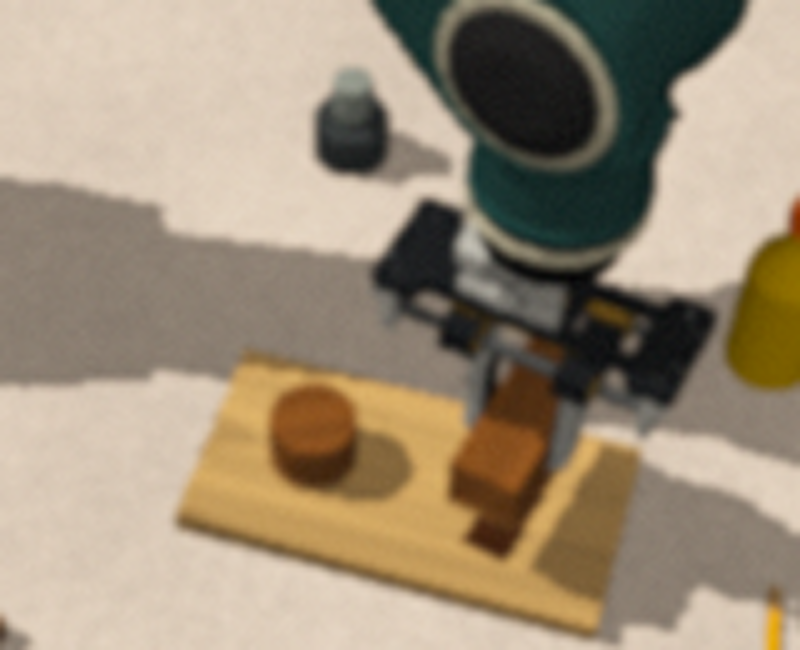

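The scene crop shows the long block held level over the long patch (490,530), with the round block (313,435) clear. Lowering it.

Request:
drive_tool --increments '[{"dx":1.5,"dy":0,"dz":15,"twist":0},{"dx":0,"dy":0,"dz":20,"twist":0},{"dx":0,"dy":0,"dz":15,"twist":0},{"dx":0,"dy":0,"dz":6,"twist":0},{"dx":0,"dy":0,"dz":2.6,"twist":0},{"dx":0,"dy":0,"dz":0,"twist":0},{"dx":0,"dy":0,"dz":0,"twist":0}]'

```text
clock: 15.1
tcp_pos: [0.6446, 0.0489, 0.0311]
orientation: [[0.022, 1.0, 0.001], [1.0, -0.022, 0.0], [0.0, 0.001, -1.0]]
ft_force: [-0.8, 1.1, -0.4]
gripper_width: 0.0436
```

Request:
drive_tool --increments '[{"dx":0,"dy":0,"dz":0,"twist":0},{"dx":0,"dy":0,"dz":0,"twist":0},{"dx":0,"dy":0,"dz":0,"twist":0},{"dx":0,"dy":0,"dz":0,"twist":0}]' --gripper 85

```text
clock: 15.6
tcp_pos: [0.6443, 0.0488, 0.0307]
orientation: [[0.022, 1.0, 0.0], [1.0, -0.022, -0.0], [-0.0, 0.0, -1.0]]
ft_force: [-0.1, 0.1, 0.3]
gripper_width: 0.0788
```

Request:
drive_tool --increments '[{"dx":0,"dy":0,"dz":-15,"twist":0},{"dx":0,"dy":0,"dz":-25,"twist":0},{"dx":0,"dy":0,"dz":-30,"twist":0},{"dx":0,"dy":0,"dz":-30,"twist":-0.038},{"dx":-20,"dy":-16,"dz":0,"twist":0},{"dx":-26,"dy":-22,"dz":0,"twist":0},{"dx":-27,"dy":-22,"dz":0,"twist":0},{"dx":-27,"dy":-23,"dz":0,"twist":0},{"dx":-27,"dy":-23,"dz":0,"twist":0},{"dx":-27,"dy":-23,"dz":0,"twist":0},{"dx":-27,"dy":-23,"dz":0,"twist":0},{"dx":-27,"dy":-23,"dz":0,"twist":0},{"dx":-27,"dy":-23,"dz":0,"twist":0},{"dx":-27,"dy":-23,"dz":0,"twist":0},{"dx":-27,"dy":-22,"dz":0,"twist":0},{"dx":-27,"dy":-22,"dz":0,"twist":0},{"dx":0,"dy":0,"dz":0,"twist":0},{"dx":0,"dy":0,"dz":0,"twist":0}]' --gripper 85

```text
clock: 17.85
tcp_pos: [0.3849, -0.271, 0.1312]
orientation: [[-0.016, 1.0, 0.001], [1.0, 0.016, 0.0], [0.0, 0.001, -1.0]]
ft_force: [0.4, 0.3, 0.5]
gripper_width: 0.0798
```

```bash
python3 - <<'E'
from h import *
plan(.3845,-.272,.003,.016)
s=shot("scene","s5"); t=shot("top","t5")
crop(s,100,140,250,180,3,"s5c"); crop(t,220,70,120,140,4,"t5c")
E
```

```text
t 17.85 tcp [ 384.9 -271.   131.2] tool delta mm [ -1.   -0.5 128.2]
jaw dir 0.016 j7 0.787 w 79.8 F [0.4 0.3 0.5] world turn -0.0 twist about tool z (down) 0.0
```

View pics/s5c.png

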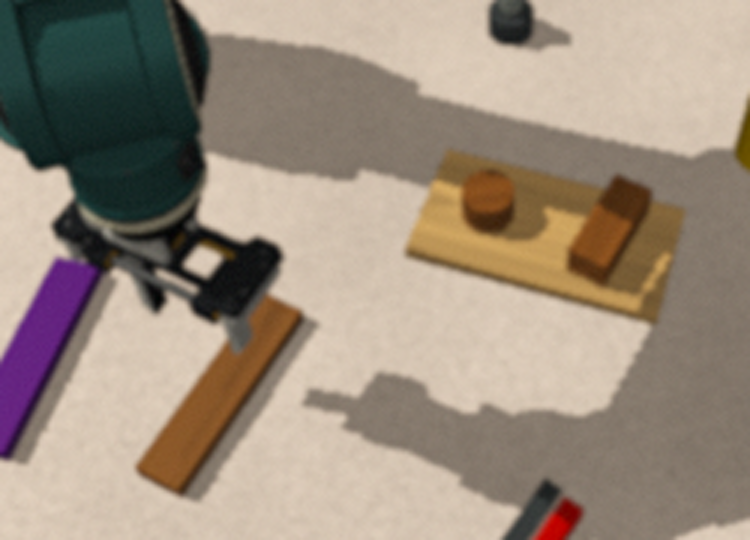

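View pics/t5c.png

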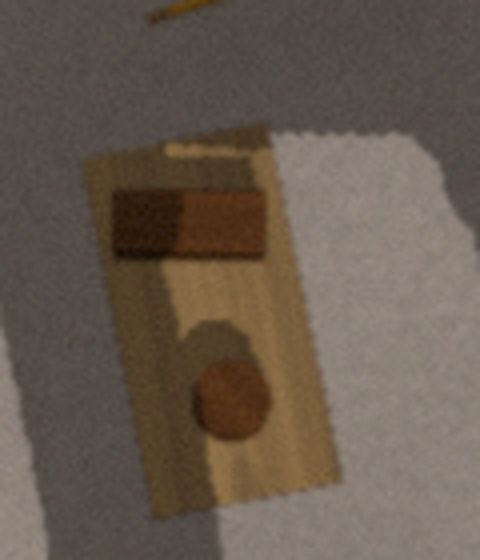

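Top crop: the long block covers its patch (189,224), and the round block is at (232,400). Both stand flat.

```bash
python3 - <<'E'
from h import *
print("lb",toplane("top",[(220+189/4-.4,70+223.5/4-.4)],.041)*1e3,"rb",toplane("top",[(220+232/4-.4,70+400/4-.4)],.041)*1e3)
s=cv2.imread("pics/s5.png"); crop(s,235,180,100,75,8,"s5d")
print("scene pred rb at (519,25)",[(p-[235,180]+.5)*8 for p in topix("scene",[(.519,.025,.061),(.519,.025,.021)])],"lb",[(p-[235,180]+.5)*8 for p in topix("scene",[(.644,.0485,.061)])])
E
```

```text
lb [[646.1876142   51.98453401]] rb [[518.12109423  24.60734156]]
scene pred rb at (519,25) [array([230.94364788, 186.51194888]), array([230.37966195, 245.79537734])] lb [array([550.3416835 , 265.66797585])]
```

View pics/s5d.png

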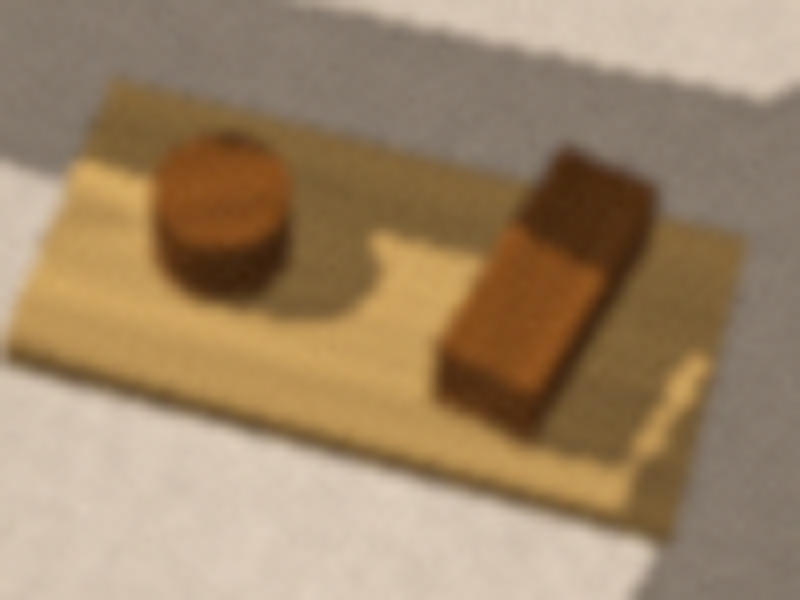

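Request:
drive_tool --increments '[{"dx":-1,"dy":-0.5,"dz":20,"twist":0},{"dx":0,"dy":0,"dz":30,"twist":0},{"dx":0,"dy":0,"dz":35,"twist":0},{"dx":0,"dy":0,"dz":26,"twist":0},{"dx":0,"dy":0,"dz":11,"twist":0},{"dx":0,"dy":0,"dz":5,"twist":0},{"dx":0,"dy":0,"dz":0,"twist":0}]'

```text
clock: 18.82
tcp_pos: [0.3842, -0.2725, 0.0042]
orientation: [[-0.016, 1.0, 0.001], [1.0, 0.016, -0.0], [-0.0, 0.001, -1.0]]
ft_force: [-0.1, -0.6, 0.3]
gripper_width: 0.0798
```

Request:
drive_tool --increments '[{"dx":0,"dy":0,"dz":0,"twist":0},{"dx":0,"dy":0,"dz":0,"twist":0},{"dx":0,"dy":0,"dz":0,"twist":0},{"dx":0,"dy":0,"dz":0,"twist":0},{"dx":0,"dy":0,"dz":0,"twist":0}]' --gripper 35 --force 35

```text
clock: 19.45
tcp_pos: [0.3841, -0.2725, 0.0039]
orientation: [[-0.016, 1.0, 0.0], [1.0, 0.016, -0.0], [-0.0, 0.0, -1.0]]
ft_force: [-1.0, 2.0, 5.8]
gripper_width: 0.0494
```

Request:
drive_tool --increments '[{"dx":0,"dy":0,"dz":-15,"twist":0},{"dx":0,"dy":0,"dz":-25,"twist":0},{"dx":0,"dy":0,"dz":-30,"twist":0},{"dx":0,"dy":0,"dz":-30,"twist":0},{"dx":0,"dy":0,"dz":-30,"twist":0},{"dx":0,"dy":0,"dz":0,"twist":0},{"dx":0,"dy":0,"dz":0,"twist":0}]'

```text
clock: 20.32
tcp_pos: [0.3836, -0.2721, 0.1334]
orientation: [[-0.016, 1.0, -0.0], [1.0, 0.016, 0.0], [0.0, -0.0, -1.0]]
ft_force: [-0.6, 0.5, -1.6]
gripper_width: 0.0499
```

```bash
python3 - <<'E'
from h import *
plan(.5814,.037,.066,-1.377)
s=shot("scene","s6"); t=shot("top","t6")
crop(s,80,180,200,150,4,"s6c"); crop(t,310,160,160,120,5,"t6c")
E
```

```text
t 20.32 tcp [ 383.6 -272.1  133.4] tool delta mm [305.8 202.8  67.5]
jaw dir 0.016 j7 0.794 w 49.9 F [-0.6  0.5 -1.6] world turn -1.393 twist about tool z (down) 1.393
```

View pics/s6c.png

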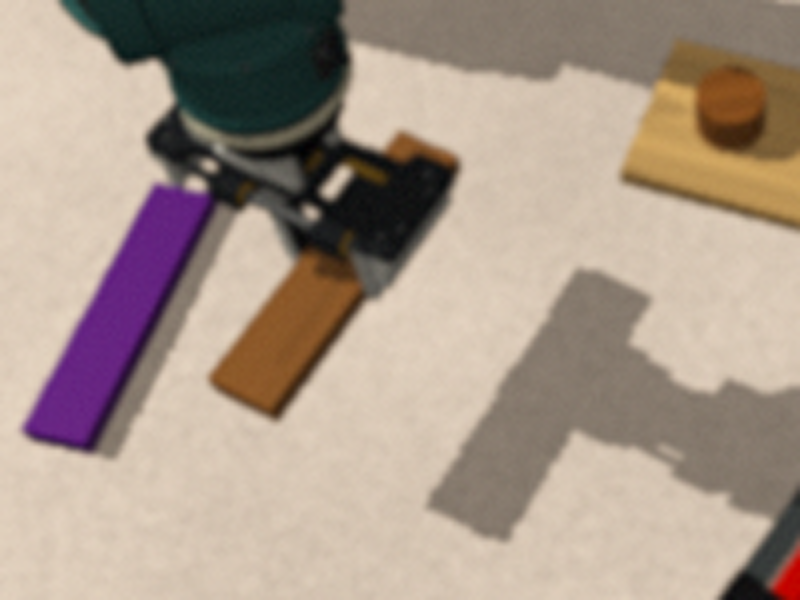

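View pics/t6c.png

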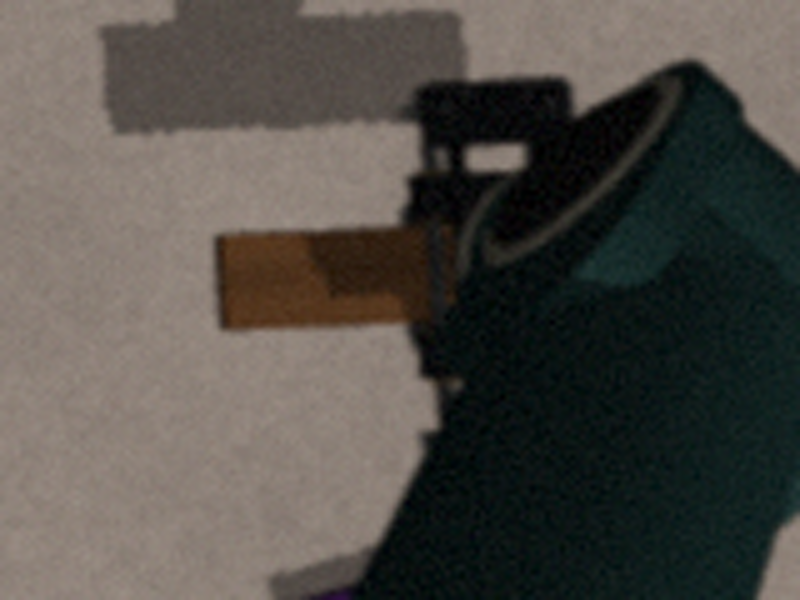

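```bash
python3 - <<'E'
from h import *
print("+y end",toplane("top",[(310+219.5/5-.4,160+282/5-.4)],.1495)*1e3)
print("-y end scene",toplane("scene",[(80+212/4-.4,180+377/4-.4),(80+276/4-.4,180+409/4-.4)],.1495)*1e3)
print("+y end scene",toplane("scene",[(80+402/4-.4,180+132/4-.4),(80+459/4-.4,180+157/4-.4)],.1495)*1e3)
E
```

```text
+y end [[ 381.83584582 -164.36436199]]
-y end scene [[ 363.10151701 -376.61643726]
 [ 411.35385134 -375.15688603]]
+y end scene [[ 359.82626175 -170.30282507]
 [ 406.47913595 -169.29180441]]
```

The batten is held at its middle, within about 1 mm by both views. The scene crop shows its ends at (245,398) and (430,145). Turning it, then carrying it over.

Request:
drive_tool --increments '[{"dx":0,"dy":0,"dz":0,"twist":0.12},{"dx":0,"dy":0,"dz":0,"twist":0.15},{"dx":0,"dy":0,"dz":0,"twist":0.16},{"dx":0,"dy":0,"dz":0,"twist":0.16},{"dx":0,"dy":0,"dz":0,"twist":0.16},{"dx":0,"dy":0,"dz":0,"twist":0.16},{"dx":0,"dy":0,"dz":0,"twist":0.16},{"dx":0,"dy":0,"dz":0,"twist":0.15},{"dx":0,"dy":0,"dz":0,"twist":0.12},{"dx":0,"dy":0,"dz":0,"twist":0.053},{"dx":0,"dy":0,"dz":0,"twist":0}]'

```text
clock: 21.8
tcp_pos: [0.3835, -0.2723, 0.1331]
orientation: [[0.981, 0.193, -0.001], [0.193, -0.981, -0.0], [-0.002, -0.0, -1.0]]
ft_force: [0.2, -0.6, -1.4]
gripper_width: 0.0495
```

Request:
drive_tool --increments '[{"dx":12,"dy":-13,"dz":0,"twist":0},{"dx":21,"dy":-22,"dz":0,"twist":0},{"dx":24,"dy":-25,"dz":0,"twist":0},{"dx":24,"dy":-25,"dz":0,"twist":0},{"dx":24,"dy":-25,"dz":0,"twist":0},{"dx":24,"dy":-25,"dz":0,"twist":0},{"dx":24,"dy":-25,"dz":0,"twist":0},{"dx":24,"dy":-25,"dz":0,"twist":0},{"dx":24,"dy":-25,"dz":0,"twist":0},{"dx":24,"dy":-25,"dz":0,"twist":0},{"dx":18,"dy":-18,"dz":0,"twist":0},{"dx":10.7,"dy":-12,"dz":0,"twist":0},{"dx":0,"dy":0,"dz":0,"twist":0},{"dx":0,"dy":0,"dz":0,"twist":0}]'

```text
clock: 23.55
tcp_pos: [0.5813, 0.0353, 0.1337]
orientation: [[0.982, 0.191, -0.0], [0.191, -0.982, -0.0], [-0.0, 0.0, -1.0]]
ft_force: [-0.3, 0.2, -1.8]
gripper_width: 0.0495
```

```bash
python3 - <<'E'
from h import *
plan(.5814,.037,.0655,-1.377)
s=shot("scene","s7"); t=shot("top","t7")
crop(s,200,110,170,140,5,"s7c")
E
```

```text
t 23.55 tcp [581.3  35.3 133.7] tool delta mm [ 0.4 -1.7 68.2]
jaw dir -1.378 j7 -1.057 w 49.5 F [-0.3  0.2 -1.8] world turn 0.001 twist about tool z (down) -0.001
```

View pics/s7c.png

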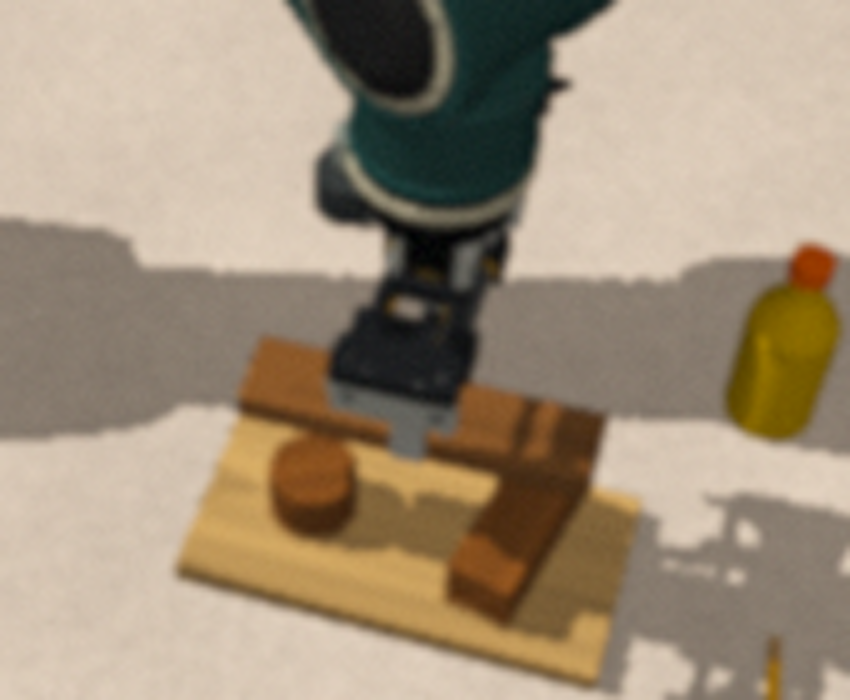

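Scene crop: the batten is level above both blocks (313,485) and (515,560). Lowering it gently.

Request:
drive_tool --increments '[{"dx":0.4,"dy":-1.7,"dz":12,"twist":0},{"dx":0,"dy":0,"dz":18,"twist":0},{"dx":0,"dy":0,"dz":18,"twist":0},{"dx":0,"dy":0,"dz":10,"twist":0},{"dx":0,"dy":0,"dz":5,"twist":0},{"dx":0,"dy":0,"dz":3,"twist":0},{"dx":0,"dy":0,"dz":1.5,"twist":0},{"dx":0,"dy":0,"dz":0.7,"twist":0},{"dx":0,"dy":0,"dz":0,"twist":0},{"dx":0,"dy":0,"dz":0,"twist":0}]'

```text
clock: 24.9
tcp_pos: [0.5819, 0.0383, 0.0656]
orientation: [[0.981, 0.193, 0.0], [0.193, -0.981, 0.0], [0.0, 0.0, -1.0]]
ft_force: [0.8, -0.8, -1.2]
gripper_width: 0.05
```

```bash
python3 - <<'E'
from h import *
plan(.5814,.037,.0655,-1.377)
s=shot("scene","s8"); crop(s,200,110,170,140,5,"s8c")
E
```

```text
t 24.9 tcp [581.9  38.3  65.6] tool delta mm [-0.8  1.2  0.1]
jaw dir -1.377 j7 -0.999 w 50.0 F [ 0.8 -0.8 -1.2] world turn 0.0 twist about tool z (down) -0.0
```

View pics/s8c.png

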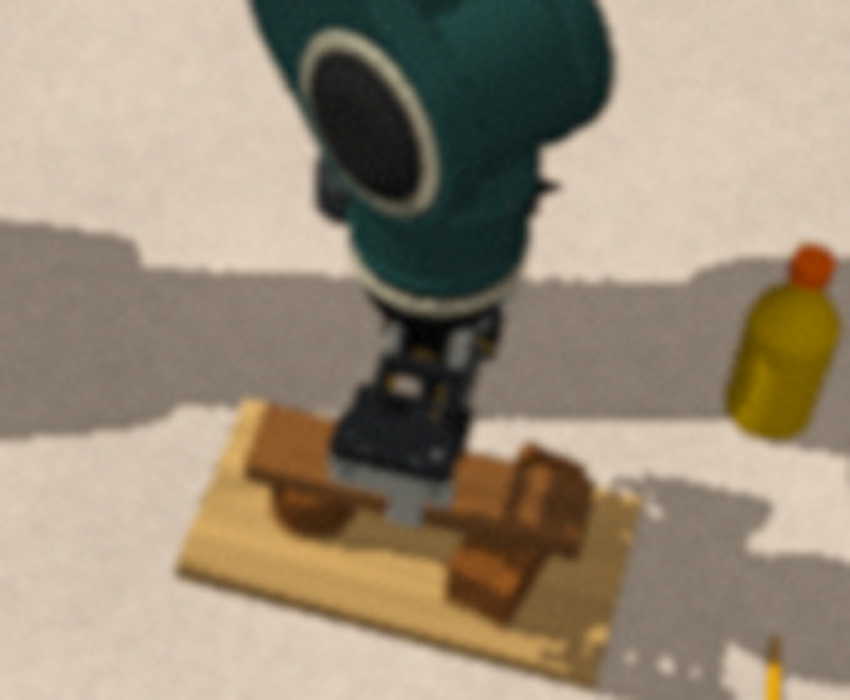

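Request:
drive_tool --increments '[{"dx":0,"dy":1,"dz":0.5,"twist":0},{"dx":0,"dy":0,"dz":0,"twist":0}]'

```text
clock: 25.2
tcp_pos: [0.5821, 0.0371, 0.065]
orientation: [[0.981, 0.192, 0.0], [0.192, -0.981, -0.0], [0.0, 0.0, -1.0]]
ft_force: [0.0, -0.4, -1.8]
gripper_width: 0.0495
```

Request:
drive_tool --increments '[{"dx":0,"dy":0,"dz":0,"twist":0},{"dx":0,"dy":0,"dz":0,"twist":0},{"dx":0,"dy":0,"dz":0,"twist":0},{"dx":0,"dy":0,"dz":0,"twist":0}]' --gripper 85

```text
clock: 25.7
tcp_pos: [0.5821, 0.0373, 0.065]
orientation: [[0.981, 0.193, 0.0], [0.193, -0.981, -0.0], [0.0, 0.0, -1.0]]
ft_force: [0.2, -0.2, 0.6]
gripper_width: 0.0799
```

Request:
drive_tool --increments '[{"dx":0,"dy":0,"dz":-10,"twist":0},{"dx":0,"dy":0,"dz":-20,"twist":0},{"dx":0,"dy":0,"dz":-25,"twist":0},{"dx":0,"dy":0,"dz":-25,"twist":0},{"dx":0,"dy":0,"dz":-20,"twist":0},{"dx":0,"dy":0,"dz":0,"twist":0}]'

```text
clock: 26.45
tcp_pos: [0.5828, 0.0374, 0.1668]
orientation: [[0.981, 0.193, 0.002], [0.193, -0.981, 0.001], [0.003, -0.0, -1.0]]
ft_force: [0.6, -0.3, 0.1]
gripper_width: 0.0799
```

```bash
python3 - <<'E'
from h import *
plan(.408,.2928,.150,-1.377)
E
```

```text
t 26.45 tcp [582.8  37.4 166.8] tool delta mm [-122.3 -284.3   16.6]
jaw dir -1.377 j7 -1.086 w 79.9 F [ 0.6 -0.3  0.1] world turn -0.0 twist about tool z (down) 0.0
```

Request:
drive_tool --increments '[{"dx":-6,"dy":-14,"dz":0,"twist":0},{"dx":-11,"dy":-26,"dz":0,"twist":0},{"dx":-13,"dy":-30,"dz":0,"twist":0},{"dx":-13,"dy":-30,"dz":0,"twist":0},{"dx":-13,"dy":-30,"dz":4,"twist":0},{"dx":-13,"dy":-30,"dz":4,"twist":0},{"dx":-13,"dy":-30,"dz":4,"twist":0},{"dx":-13,"dy":-30,"dz":4,"twist":0},{"dx":-11,"dy":-26,"dz":0,"twist":0},{"dx":-10,"dy":-22,"dz":0,"twist":0},{"dx":-6.3,"dy":-16.3,"dz":0,"twist":0},{"dx":0,"dy":0,"dz":0,"twist":0},{"dx":0,"dy":0,"dz":0,"twist":0}]'

```text
clock: 28.08
tcp_pos: [0.4076, 0.292, 0.1489]
orientation: [[0.981, 0.192, 0.0], [0.192, -0.981, -0.0], [0.0, 0.0, -1.0]]
ft_force: [-0.2, 0.7, 1.0]
gripper_width: 0.0799
```

```bash
python3 - <<'E'
from h import *
plan(.408,.2928,.040,-1.377)
s=shot("scene","s9"); t=shot("top","t9"); crop(s,200,60,200,150,4,"s9c"); crop(t,200,70,160,130,5,"t9c")
E
```

```text
t 28.07 tcp [407.6 292.  148.9] tool delta mm [  0.5  -0.8 108.9]
jaw dir -1.378 j7 -1.683 w 79.9 F [-0.2  0.7  1. ] world turn 0.001 twist about tool z (down) -0.001
```

View pics/s9c.png

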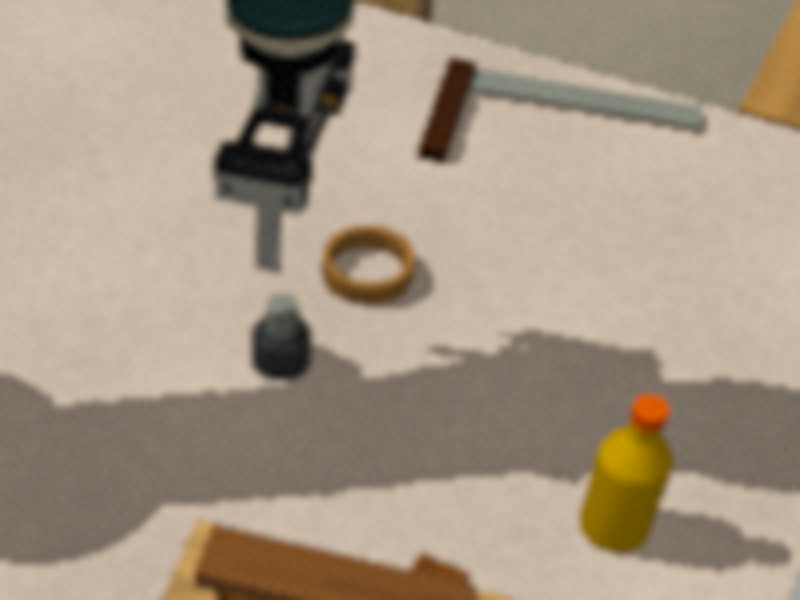

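View pics/t9c.png

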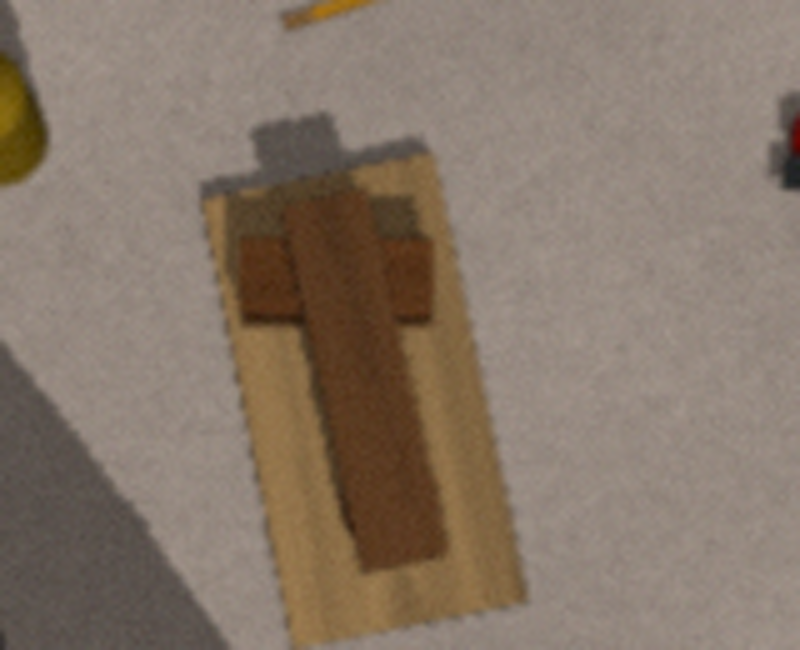

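The top crop shows the batten lying across both blocks: corners (285,207), (368,190), (446,553), (362,574), with the long block showing on both sides (240–433). The gripper is above the weight. Descending on the knob.

```bash
python3 - <<'E'
from h import *
c=np.array([(285,207),(368,190),(446,553),(362,574)])/5-.4+[200,70]
w=toplane("top",c,.081)*1e3; print(w.round(1),"cen",w.mean(0),"end mids",(w[0]+w[1])/2,(w[2]+w[3])/2)
d=(w[0]+w[1])/2-(w[2]+w[3])/2; print(np.arctan2(d[1],d[0]),np.linalg.norm(d))
E
```

```text
[[679.1  79.3]
 [687.4  32.9]
 [483.7  -4.6]
 [473.4  41.8]] cen [580.90877586  37.37033393] end mids [683.25655032  56.09840657] [478.5610014  18.6422613]
0.1809824177349156 208.09428288073138
```

Request:
drive_tool --increments '[{"dx":0.5,"dy":-0.8,"dz":15,"twist":0},{"dx":0,"dy":0,"dz":25,"twist":0},{"dx":0,"dy":0,"dz":30,"twist":0},{"dx":0,"dy":0,"dz":25,"twist":0},{"dx":0,"dy":0,"dz":12,"twist":0},{"dx":0,"dy":0,"dz":0,"twist":0}]'

```text
clock: 28.92
tcp_pos: [0.4076, 0.2929, 0.0414]
orientation: [[0.981, 0.192, -0.001], [0.192, -0.981, -0.001], [-0.001, 0.001, -1.0]]
ft_force: [-0.3, -0.2, 0.7]
gripper_width: 0.08
```

Request:
drive_tool --increments '[{"dx":0,"dy":0,"dz":0,"twist":0},{"dx":0,"dy":0,"dz":0,"twist":0},{"dx":0,"dy":0,"dz":0,"twist":0},{"dx":0,"dy":0,"dz":0,"twist":0},{"dx":0,"dy":0,"dz":0,"twist":0},{"dx":0,"dy":0,"dz":0,"twist":0},{"dx":0,"dy":0,"dz":0,"twist":0}]' --gripper 15 --force 45

```text
clock: 29.8
tcp_pos: [0.4076, 0.2938, 0.042]
orientation: [[0.981, 0.193, 0.0], [0.193, -0.981, 0.0], [0.0, -0.0, -1.0]]
ft_force: [-1.0, 1.8, 0.9]
gripper_width: 0.0297
```

Request:
drive_tool --increments '[{"dx":0,"dy":0,"dz":-10,"twist":0},{"dx":0,"dy":0,"dz":-20,"twist":0},{"dx":0,"dy":0,"dz":-30,"twist":0},{"dx":0,"dy":0,"dz":-30,"twist":0},{"dx":0,"dy":0,"dz":-30,"twist":0},{"dx":0,"dy":0,"dz":-20,"twist":0},{"dx":0,"dy":0,"dz":0,"twist":0},{"dx":0,"dy":0,"dz":0,"twist":0}]'

```text
clock: 30.8
tcp_pos: [0.4072, 0.2934, 0.1816]
orientation: [[0.981, 0.193, -0.001], [0.193, -0.981, -0.0], [-0.001, 0.0, -1.0]]
ft_force: [-0.4, -0.8, -7.9]
gripper_width: 0.0294
```

```bash
python3 - <<'E'
from h import *
plan(.5825,.037,.150,-1.377)
s=shot("scene","s10"); crop(s,200,60,200,150,4,"s10c")
E
```

```text
t 30.8 tcp [407.2 293.4 181.6] tool delta mm [122.7 285.3  31.5]
jaw dir -1.377 j7 -1.726 w 29.4 F [-0.4 -0.8 -7.9] world turn -0.0 twist about tool z (down) 0.0
```

View pics/s10c.png

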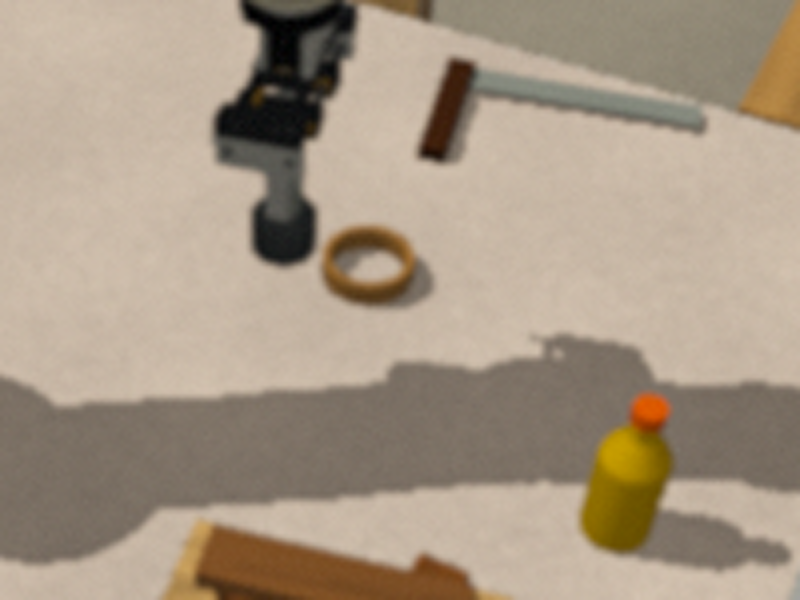

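The scene crop shows the weight hanging upright from the knob (284,230); the force reading of 7.9 N matches its mass. Carrying it over the batten.

Request:
drive_tool --increments '[{"dx":5,"dy":12,"dz":0,"twist":0},{"dx":8,"dy":20,"dz":0,"twist":0},{"dx":11,"dy":25,"dz":0,"twist":0},{"dx":12,"dy":28,"dz":0,"twist":0},{"dx":12,"dy":28,"dz":0,"twist":0},{"dx":12,"dy":28,"dz":0,"twist":0},{"dx":12,"dy":28,"dz":0,"twist":0},{"dx":12,"dy":28,"dz":0,"twist":0},{"dx":12,"dy":28,"dz":0,"twist":0},{"dx":11,"dy":25,"dz":0,"twist":0},{"dx":8,"dy":20,"dz":0,"twist":0},{"dx":5,"dy":11,"dz":0,"twist":0},{"dx":2,"dy":4,"dz":0,"twist":0},{"dx":0,"dy":0,"dz":0,"twist":0},{"dx":0,"dy":0,"dz":0,"twist":0}]'

```text
clock: 32.72
tcp_pos: [0.5819, 0.0382, 0.1819]
orientation: [[0.981, 0.194, -0.0], [0.194, -0.981, 0.0], [-0.0, -0.0, -1.0]]
ft_force: [0.6, 1.3, -8.4]
gripper_width: 0.0292
```

```bash
python3 - <<'E'
from h import *
plan(.5817,.037,.1235,-1.377)
s=shot("scene","s11"); crop(s,200,80,170,140,5,"s11c")
E
```

```text
t 32.73 tcp [581.9  38.2 181.9] tool delta mm [-0.4  1.2 58.4]
jaw dir -1.376 j7 -1.093 w 29.2 F [ 0.6  1.3 -8.4] world turn -0.001 twist about tool z (down) 0.001
```

View pics/s11c.png

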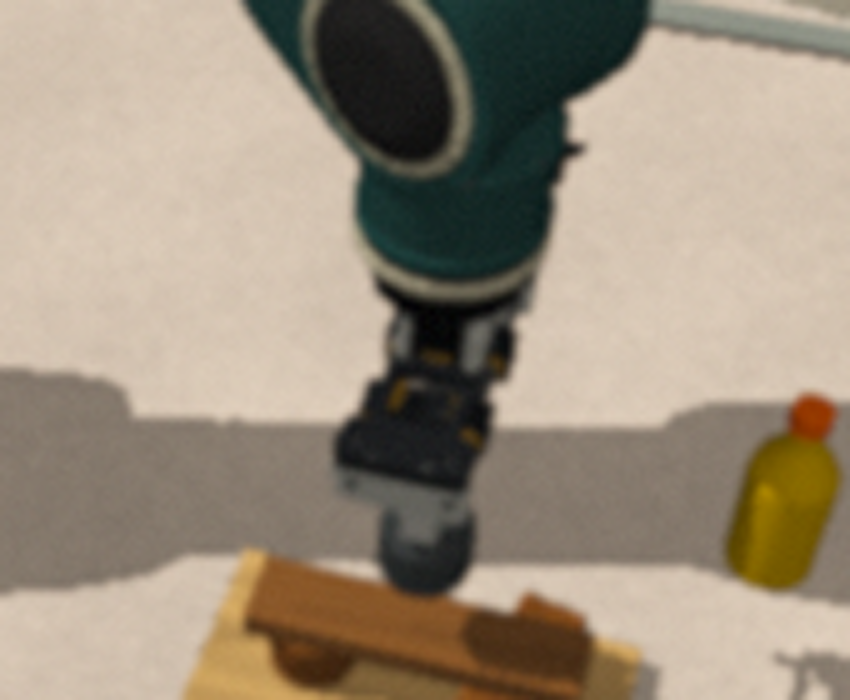

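Request:
drive_tool --increments '[{"dx":-0.4,"dy":1.2,"dz":10,"twist":0},{"dx":0,"dy":0,"dz":15,"twist":0},{"dx":0,"dy":0,"dz":13,"twist":0},{"dx":0,"dy":0,"dz":8,"twist":0},{"dx":0,"dy":0,"dz":5,"twist":0},{"dx":0,"dy":0,"dz":3,"twist":0},{"dx":0,"dy":0,"dz":1.5,"twist":0},{"dx":0,"dy":0,"dz":0,"twist":0},{"dx":0,"dy":0,"dz":0,"twist":0}]'

```text
clock: 33.9
tcp_pos: [0.5822, 0.0362, 0.1267]
orientation: [[0.981, 0.193, 0.0], [0.193, -0.981, 0.0], [0.0, -0.0, -1.0]]
ft_force: [-0.1, -0.0, -7.1]
gripper_width: 0.029
```

Request:
drive_tool --increments '[{"dx":0,"dy":0,"dz":0.7,"twist":0},{"dx":0,"dy":0,"dz":0.7,"twist":0},{"dx":0,"dy":0,"dz":0.7,"twist":0},{"dx":0,"dy":0,"dz":0.5,"twist":0},{"dx":0,"dy":0,"dz":0,"twist":0},{"dx":0,"dy":0,"dz":0,"twist":0}]'

```text
clock: 34.65
tcp_pos: [0.5821, 0.0361, 0.1239]
orientation: [[0.981, 0.193, 0.0], [0.193, -0.981, -0.0], [0.0, 0.0, -1.0]]
ft_force: [-0.0, -0.2, -7.7]
gripper_width: 0.0293
```

Still carrying the full weight. Small steps until contact.

Request:
drive_tool --increments '[{"dx":0,"dy":0,"dz":0.5,"twist":0},{"dx":0,"dy":0,"dz":0.4,"twist":0},{"dx":0,"dy":0,"dz":0,"twist":0},{"dx":0,"dy":0,"dz":0,"twist":0}]'

```text
clock: 35.15
tcp_pos: [0.5821, 0.0362, 0.123]
orientation: [[0.981, 0.193, 0.0], [0.193, -0.981, 0.0], [0.0, 0.0, -1.0]]
ft_force: [-0.4, 0.4, -5.5]
gripper_width: 0.0297
```

Request:
drive_tool --increments '[{"dx":0,"dy":0,"dz":0.4,"twist":0},{"dx":0,"dy":0,"dz":0,"twist":0},{"dx":0,"dy":0,"dz":0,"twist":0}]'

```text
clock: 35.52
tcp_pos: [0.5822, 0.0361, 0.123]
orientation: [[0.981, 0.193, 0.0], [0.193, -0.981, 0.0], [0.0, -0.0, -1.0]]
ft_force: [-4.8, 1.8, 5.4]
gripper_width: 0.0294
```

Contact: the load has left the wrist. Opening and retreating.

Request:
drive_tool --increments '[{"dx":0,"dy":0,"dz":0,"twist":0},{"dx":0,"dy":0,"dz":0,"twist":0},{"dx":0,"dy":0,"dz":0,"twist":0},{"dx":0,"dy":0,"dz":0,"twist":0}]' --gripper 80

```text
clock: 36.02
tcp_pos: [0.5821, 0.0361, 0.1226]
orientation: [[0.981, 0.193, 0.0], [0.193, -0.981, -0.0], [0.0, 0.0, -1.0]]
ft_force: [0.5, -0.6, -0.7]
gripper_width: 0.0656
```

Request:
drive_tool --increments '[{"dx":0,"dy":0,"dz":-8,"twist":0},{"dx":0,"dy":0,"dz":-15,"twist":0},{"dx":0,"dy":0,"dz":-20,"twist":0},{"dx":0,"dy":0,"dz":-25,"twist":0},{"dx":0,"dy":0,"dz":-25,"twist":0},{"dx":-15,"dy":15,"dz":-15,"twist":0},{"dx":-20,"dy":25,"dz":0,"twist":0},{"dx":-25,"dy":25,"dz":0,"twist":0},{"dx":-25,"dy":25,"dz":0,"twist":0},{"dx":-25,"dy":25,"dz":0,"twist":0},{"dx":-25,"dy":25,"dz":0,"twist":0},{"dx":-20,"dy":25,"dz":0,"twist":0},{"dx":0,"dy":25,"dz":0,"twist":0},{"dx":0,"dy":20,"dz":0,"twist":0},{"dx":0,"dy":0,"dz":0,"twist":0}]'

```text
clock: 37.9
tcp_pos: [0.4703, -0.2013, 0.2316]
orientation: [[0.982, 0.19, 0.001], [0.19, -0.982, -0.001], [0.001, 0.001, -1.0]]
ft_force: [0.4, 0.4, -0.1]
gripper_width: 0.0751
```

```bash
python3 - <<'E'
from h import *
plan(.5817,.037,.1235,-1.377)
s=shot("scene","s12"); t=shot("top","t12"); crop(s,220,150,130,110,6,"s12c"); crop(t,200,70,160,130,5,"t12c")
E
```

```text
t 37.9 tcp [ 470.3 -201.3  231.6] tool delta mm [ 154.6 -212.8  108. ]
jaw dir -1.38 j7 -0.725 w 75.1 F [ 0.4  0.4 -0.1] world turn 0.003 twist about tool z (down) -0.003
```

View pics/s12c.png

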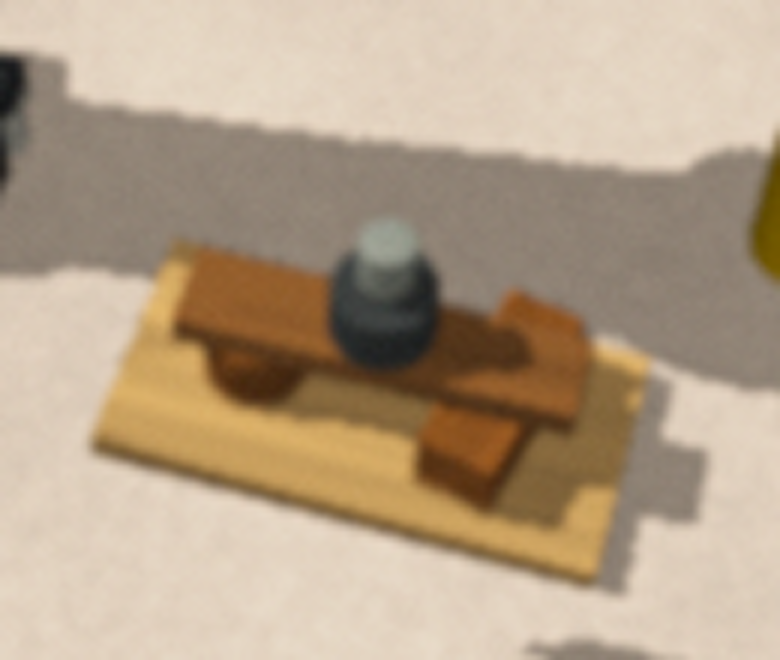

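View pics/t12c.png

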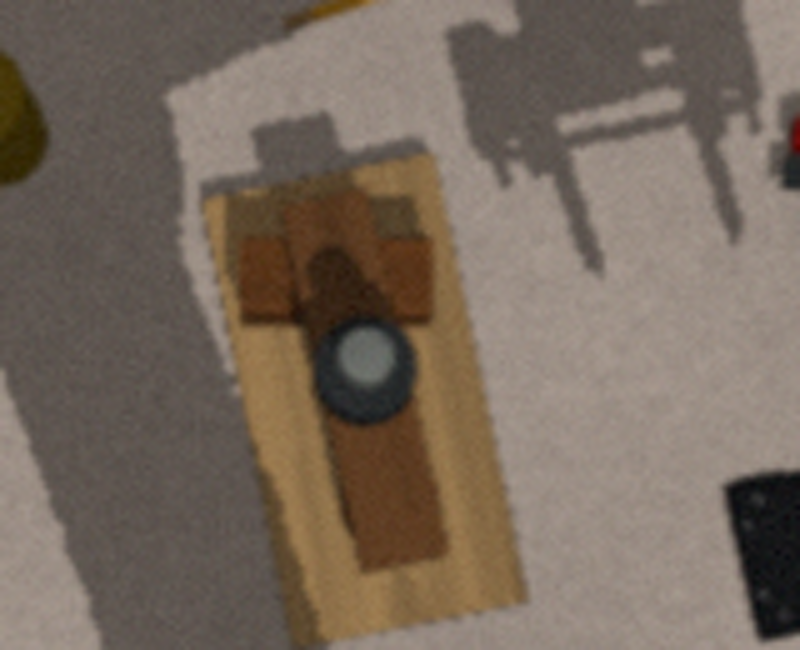

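The weight stands upright on the middle of the batten: top crop base (365,372) and knob (366,356). Scene crop (384,300) shows the batten flat on both blocks, ends out on both sides. One last number, then I'll hand in.

```bash
python3 - <<'E'
from h import *
print("knob",toplane("top",[(200+366/5-.4,70+356/5-.4)],.153)*1e3,"base",toplane("top",[(200+365/5-.4,70+372/5-.4)],.099)*1e3)
workorder.job_done(); print(manip.state()["clock"])
E
```

```text
knob [[581.35132649  37.16005168]] base [[582.19495785  37.41914428]]
the job is handed in; nothing more can be done
the job is handed in; nothing more can be done
```

The job is done and was handed in at about 38 s. The round block, long block, batten and weight were placed in that order. The weight was lowered in sub-millimetre steps until the wrist force showed contact, then released. The bottle, tape roll and clamp were not touched, and the arm was clear of everything at hand-in.

Last checks:
- **Weight:** it stands upright on the middle of the batten. The top view puts the knob at (581, 37) mm and the base at (582, 37) mm; the batten's centre measures (581, 37) mm.
- **Batten:** it lies flat over both blocks and sticks out about 12 mm past the round block and 17 mm past the long one.
- **Blocks:** before the batten went on, both stood about 1–3 mm off their patch centres. The long block was parallel to its patch by eye.
- **Disagreements:** the two cameras differ by about 4 mm in y on the fixed patches, so I averaged them. The top view shows the larger offsets: round block (−1, −2.4) mm and long block (+2.3, +1.6) mm. The scene view puts both within about 2 mm. I left both blocks as placed.
- **Refused call:** my first move call was refused because rows lacked some keys. The arm did not move.

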